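Lay the blank texture roller in the V cradle

TASK

Pick up the thick plain wooden roller (straight, no handles) and lay it lengthwise in the two V-shaped notches of the carving cradle, so that it rests centred and level across both notches with about the same overhang at each end, ready to be clamped. Lower it all the way down into the notches before you let go, and leave the thin dowel where it lies.

Things in the scene. Friction and masses are not known exactly. Their poses are not given: they have to be found in the camera images.
- roller_mid (a point): Centre of the thick plain roller: a solid straight beech cylinder, 50 mm diameter, 200 mm long, 0.2 to 0.4 kg, loose, lying on its round side on the table (centre 25 mm up). The point is on its axis halfway along; x runs along the roller. It rolls if pushed sideways. The thin dowel is half as thick; the rolling pin has handles.
- cradle_seat (a point): Where the roller's centre rests when seated in the fixed wooden cradle, 75 mm above the table. x along the notches, y across, z up. Base 172 x 100 x 12 mm; two saddles 36 mm long, 92 wide, tops 75 mm up, 100 mm clear gap between them for the fingers; 90 degree V notches 70 mm wide at the top, bottoms 40 mm up. Roller overhangs 14 mm each end. A similar stand has square notches: not the cradle.
- dowel_mid (a point): Centre of the thin dowel, a bystander to leave alone: a straight beech rod 25 mm in diameter and 200 mm long lying loose on the table (centre 12.5 mm up). x runs along it.
Not all that is in view belongs to the job. Leave any white look-alike of the part that bears roller_mid alone.

How it is judged:
On the way:
1. the roller is lowered into the notches (centre within 15 mm of its seated height and 30 mm of the seat horizontally) while the fingers still hold it (horizontal distance between roller_mid and cradle_seat below 0.03 m and z of roller_mid in the frame of cradle_seat between -0.015 and 0.015 m and contact force between the fingers and roller above 1 N), for 0.1 s.
At the end, for the whole second after the job is handed in: The roller rests still in both V notches of the cradle: its centre within 20 mm of the seat lengthwise, 10 mm across and 10 mm in height, its axis within 10 degrees of the notches (x of roller_mid in the frame of cradle_seat between -0.02 and 0.02 m and y of roller_mid in the frame of cradle_seat between -0.01 and 0.01 m and z of roller_mid in the frame of cradle_seat between -0.01 and 0.01 m and angle between the x axis of roller_mid and the x axis of cradle_seat, either way round below 0.175 rad and linear speed of roller below 0.03 m/s); the robot touches nothing.
It fails at once if the thin dowel is moved by more than 30 mm (distance of dowel_mid from where it was at the start of the episode above 0.03 m).
It also fails if it takes over 40 s, if anything falls off the work surface, if the arm or the gripper's body presses on something with over 40 N, if the wrist force passes 120 N, or if a joint passes its speed limit or range.

ROBOT

A 6-joint arm with a two-finger parallel gripper is mounted at the origin on the work surface. World frame = base frame: x ahead of the robot, y to its left, z up, the work surface at z = 0. Lengths are in m, angles in rad, forces in N, time in s.
With the tool pointing down it reaches from about 0.25 to 0.8 m from the base axis. Payload 8.5 kg.
Tool frame: the origin (TCP) lies midway between the tips of the shut fingers; the grasp point (between the pads) lies 19 mm behind it; z points along the fingers, y is the line along which they close (so a half turn about z gives the same grasp; the last joint's range is limited). The gripper opens to 85 mm and grips with 20 to 120 N. Pads are 22 mm wide; open, the fingers measure 114 mm over their backs; the gripper's body (76 mm by 85 mm) begins 54 mm behind the grasp point. The pads swing forward as they close: fully open they stand 13 mm farther back than shut.
Start: joints at [-1.289, 0.238, -0.013, 1.319, 0, 1.571], TCP at [0.146, -0.504, 0.196] pointing down, gripper open.
Joint ranges: [-2.66, 2.66], [-1.03, 1.9], [-1.14, 1.46], [-1.82, 2.27], [-1.45, 1.34], [-3.14, 3.14]. Speed limits (rad/s): [2.22, 2.22, 2.79, 3.14, 3.14, 3.14].

INTERFACE

Orientations are given as a rotation vector (axis times angle).
In Python, from cell import get_obs, get_image, finish_job gives the robot as it stands.
- The arm moves only by the tool apply_moves, never from a script. Its argument "deltas" is one flat list of numbers, 7 for each row, row after row: the closure, from -1 (fully open) to 1 (shut), then the shift along the tool's x, y, z in m, then the turn, a rotation vector about the tool's x, y, z in rad. A call has 1 to 20 rows; each row is the pose to reach, as a shift and turn from the pose commanded when the call began, along the tool's axes at that moment; what a row does not reach only later rows make up. A row lasts 1/8 s, in which the tool goes at most 62.5 mm and 10.7 degrees, less where a joint would pass 70% of its speed; a pose out of reach is approached as far as the arm can. A call with a gripper value outside its range is refused whole. The fingers move at their own pace and stop on an object; "grip_force" is the grip in N (left out, the last holds). Time passes only in rows, so rows that repeat a pose let the fingers close. It gives the time, the measured TCP pose, the force, the opening and the grip force at its end, in the units of the state.
- get_obs(): the state, without advancing time (a new reading comes with each control period).
- get_image(name): name is "scene" or "top" or "wrist"; returns a dict with "pixels" (420x560x3 uint8, blue, green, red), "camera_matrix" (3x3 intrinsics, pixels), "T" (4x4, takes a point from camera to world coordinates). Camera axes: x right, y up, looking along -z (the intrinsics and any distortion apply to the point x, -y, -z); pixel columns grow to the right and rows downward; lengths in m; the calibration is good to about 2 mm. A picture is of the moment at which its call begins. There is no depth.
- finish_job(): hands the job in; it is judged then, once.
The state is a dict: "t": time; "qpos": joint angles; "dq": joint speeds; "effort": joint torques, N m; "tcp_pos": TCP position; "eef_rot": TCP orientation; "ft_force": force on the tool from outside, world axes, zero at the start; "torque": the same for the moment, N m; "width": finger opening in m; "grip_force": force on a finger pad.
Only numpy, scipy, OpenCV 4.12 (cv2) and the standard library are available. Lean on these libraries where they do the work, as an engineer would, in place of code of your own. Each camera call takes 0.05 s, during which the arm holds its last target. There are 200 camera calls.

## Working session

There is one attempt and no reset: what is moved stays moved. The work goes in short steps, Python scripts to look and compute and a tool call to move; the robot and the scene stay as the last step left them, time stands still between calls to the robot, and variables do not carry over. Pictures are saved under pics/ and viewed, at most 10 in all, crops included, and the job is handed in when it is done.

Besides the shell and the picture viewer there is one more tool, called after ">>>" as name(argument=value, ...), one argument or row to a line, values as JSON. apply_moves: Moves the arm, as the interface text tells. Its arguments: {"type":"object","properties":{"deltas":{"type":"array","items":{"type":"number"}},"grip_force":{"type":"number"}},"required":["deltas"]}

```bash
mkdir -p pics
cat > h.py <<'E'
import numpy as np, cv2
from cell import get_obs,get_image
from scipy.spatial.transform import Rotation as R
def ray(im,u,v):
    K=np.array(im["camera_matrix"]);T=np.array(im["T"])
    d=np.linalg.solve(K,[u,v,1.]);d=T[:3,:3]@[d[0],-d[1],-d[2]]
    return T[:3,3],d
def pt(im,u,v,z):
    o,d=ray(im,u,v);return o+d*(z-o[2])/d[2]
def proj(im,p):
    T=np.array(im["T"]);c=T[:3,:3].T@(np.array(p)-T[:3,3]);q=np.array(im["camera_matrix"])@[c[0],-c[1],-c[2]];return q[:2]/q[2]
E
python3 - <<'E'
from h import *
import pickle
d={}
for n in("top","scene"):
    d[n]=get_image(n);cv2.imwrite(f"pics/{n}0.png",d[n]["pixels"]);print(n,d[n]["T"],d[n]["camera_matrix"])
pickle.dump(d,open("im0.pkl","wb"));o=get_obs();print(o["tcp_pos"],o["eef_rot"],o["t"])
E
```

```text
top [[ 0.0296268   0.99762016 -0.06225975  0.36420196]
 [-0.99916728  0.03130576  0.02616665  0.00778457]
 [ 0.02805347  0.06143267  0.99771691  0.98208292]
 [ 0.          0.          0.          1.        ]] [[471.30660006   0.         281.24437629]
 [  0.         471.30660006 206.65777748]
 [  0.           0.           1.        ]]
scene [[ 0.57611325 -0.44567649  0.68517588  1.0623421 ]
 [ 0.81736875  0.31273286 -0.48384553 -0.43921008]
 [ 0.00136157  0.83879117  0.54445158  0.59058503]
 [ 0.          0.          0.          1.        ]] [[387.25113626   0.         285.13743706]
 [  0.         387.25113626 204.75399278]
 [  0.           0.           1.        ]]
[ 0.14589796 -0.50390666  0.19535309] [-3.10922727e+00 -4.40969899e-01  2.86528272e-04] 0.1
```

View pics/top0.png

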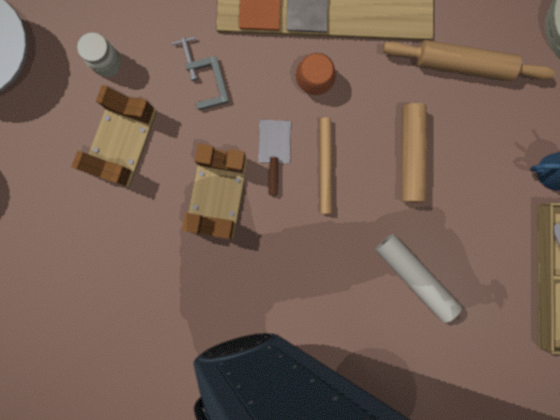

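View pics/scene0.png

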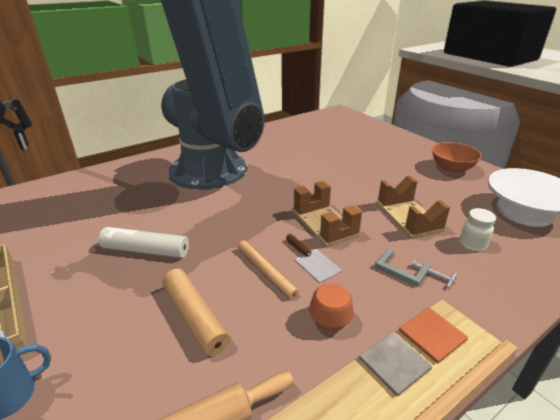

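The scene holds these candidates:
- **Rollers:** the thick tan roller is at top (414,152) and scene (195,310). The thin dowel is at top (326,165), the white look-alike at (418,278), and the handled pin at (470,60).
- **Stands:** one is at top (217,193) / scene (327,212) and looks square-notched. The other is at top (117,137) / scene (413,205) and looks V-notched.

I'll confirm in one crop.

Run:
```python
from h import *
import pickle
d=pickle.load(open("im0.pkl","rb"))
s=d["scene"]["pixels"][165:255,280:460];t=d["top"]["pixels"][75:250,60:260]
a=cv2.resize(s,(720,360),interpolation=3)
tt=cv2.resize(t,(274,240),interpolation=3);t2=cv2.resize(d["top"]["pixels"][90:240,290:450],(256,240),interpolation=3)
b=np.zeros((240,720,3),np.uint8);b[:,:274]=tt;b[:,300:556]=t2
cv2.imwrite("pics/c.png",np.vstack([a,b]))
# roller & stands masks
im=d["top"];hsv=cv2.cvtColor(im["pixels"],cv2.COLOR_BGR2HSV)
for n,lo,hi in(("wood",(10,90,120),(25,255,255)),("dark",(5,150,40),(16,255,150))):
    m=cv2.inRange(hsv,lo,hi)
    c,_=cv2.findContours(m,0,2)
    for k in c:
        if cv2.contourArea(k)>250: print(n,cv2.contourArea(k),cv2.minAreaRect(k))
```

```text
wood 829.5 ((554.5, 278.0), (150.0, 9.0), 90.0)
wood 2069.0 ((212.80715942382812, 203.44078063964844), (51.96448516845703, 67.6746826171875), 13.706961631774902)
wood 948.5 ((324.5, 165.0), (96.0, 11.0), 90.0)
wood 2162.0 ((116.14604187011719, 147.5411376953125), (48.68058395385742, 64.0374984741211), 20.924501419067383)
wood 2066.0 ((412.5, 151.0), (98.0, 23.0), 90.0)
wood 722.5 ((316.0, 68.0), (31.11269760131836, 31.11269760131836), 45.0)
wood 2562.5 ((469.1727600097656, 56.91858673095703), (172.9518585205078, 21.425168991088867), 9.360191345214844)
wood 3655.5 ((380.5, 18.5), (37.0, 103.0), 90.0)
wood 1706.0 ((247.5, 15.0), (30.0, 63.0), 90.0)
dark 575.5 ((207.96881103515625, 225.58082580566406), (47.50597381591797, 16.718841552734375), 9.7824068069458)
dark 637.0 ((101.45310974121094, 168.07992553710938), (56.008602142333984, 16.06476402282715), 19.09349250793457)
dark 419.0 ((215.32432556152344, 157.55404663085938), (38.304962158203125, 19.070283889770508), 9.462322235107422)
dark 853.5 ((124.563232421875, 104.46900939941406), (55.05180358886719, 19.79474639892578), 18.886085510253906)
dark 438.0 ((315.10003662109375, 73.79999542236328), (38.263553619384766, 37.63109588623047), 71.56504821777344)
dark 1053.5 ((259.5, 14.5), (29.0, 39.0), 90.0)
```

View pics/c.png

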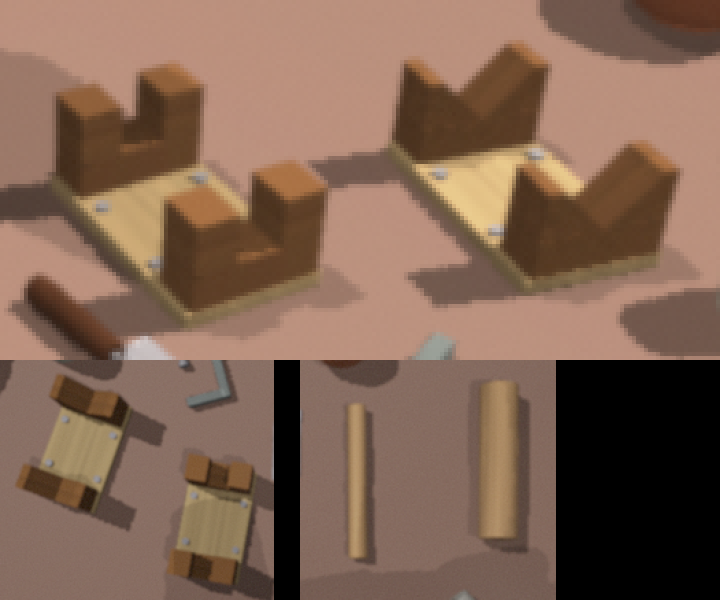

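The crop confirms it. The right-hand stand in the scene view, at top (117,137), has the V notches and is the cradle. The left one has square notches. The thick roller is the right-hand cylinder, at top (414,152). Next I'll measure the roller axis and the cradle, using the screws and the saddle edges.

Run:
```python
from h import *
import pickle
d=pickle.load(open("im0.pkl","rb"))
im=d["top"];hsv=cv2.cvtColor(im["pixels"],cv2.COLOR_BGR2HSV)
m=np.zeros((420,560),np.uint8);m[85:215,390:440]=cv2.inRange(hsv,(8,105,60),(30,255,255))[85:215,390:440]
c=max(cv2.findContours(m,0,2)[0],key=cv2.contourArea);r=cv2.minAreaRect(c);print("roller",r,cv2.contourArea(c))
b=cv2.boxPoints(r);i=np.argsort(b[:,1]);A=b[i[:2]].mean(0);B=b[i[2:]].mean(0)
P=pt(im,*A,.025);Q=pt(im,*B,.025);print(A,B,P,Q,np.linalg.norm(P-Q),"mid",(P+Q)/2,"ang",np.arctan2(*(P-Q)[[1,0]]))
# screws
def screws(im,box,z):
    x0,y0,x1,y1=box;p=im["pixels"][y0:y1,x0:x1];h=cv2.cvtColor(p,cv2.COLOR_BGR2HSV)
    base=cv2.morphologyEx(cv2.inRange(h,(15,70,90),(32,255,255)),cv2.MORPH_CLOSE,np.ones((9,9)))
    g=cv2.inRange(h,(0,0,90),(180,75,255))&base
    n,_,st,ce=cv2.connectedComponentsWithStats(g)
    for k in range(1,n): 
        if st[k,4]>2:
            u,v=ce[k]+[x0,y0];print(st[k,4],u,v,pt(im,u,v,z))
print("top");screws(im,(70,80,160,190),.013)
print("scene");screws(d["scene"],(375,170,455,240),.013)
big=cv2.resize(im["pixels"][80:195,65:165],None,fx=5,fy=5,interpolation=2)
cv2.imwrite("pics/crad.png",big)
```

```text
roller ((414.0, 152.5), (99.0, 24.0), 90.0) 2205.5
[414. 103.] [414. 202.] [ 0.64851082 -0.28701755  0.025     ] [ 0.44205293 -0.28953422  0.025     ] 0.20647323413969917 mid [ 0.54528188 -0.28827589  0.025     ] ang 0.01218912710552636
top
7 157.71428571428572 109.42857142857143 [0.61838767 0.2442701  0.013     ]
35 106.77142857142857 117.57142857142857 [0.59746719 0.34780082 0.013     ]
32 141.6875 129.5625 [0.57502715 0.27517852 0.013     ]
35 95.22857142857143 149.42857142857144 [0.53037677 0.36779232 0.013     ]
33 130.27272727272728 161.36363636363637 [0.50813543 0.29527644 0.013     ]
scene
10 413.5 203.0 [0.53177155 0.36931765 0.013     ]
10 389.5 207.8 [0.51021498 0.29673166 0.013     ]
11 403.6363636363636 221.9090909090909 [0.57623694 0.27642602 0.013     ]
```

View pics/crad.png

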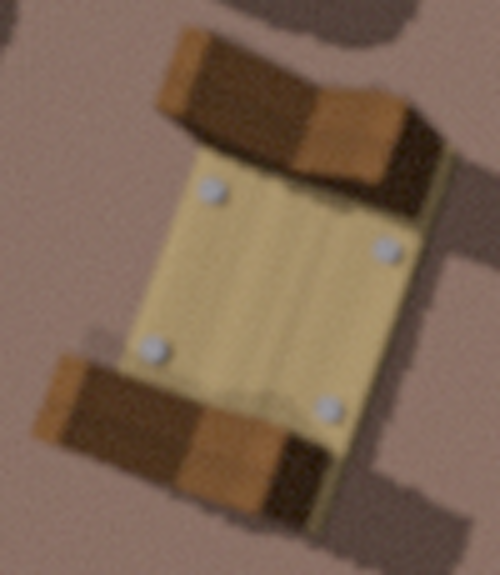

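All four screws show clearly in the top view, and the scene view agrees to about 1.5 mm. Their spacing is about 70 x 76 mm. Now I'll cross-check against the saddle-top corners and work out the first move.

```bash
cat >> h.py <<'E'
def go(x,y,z,yaw):
    o=get_obs();r=R.from_rotvec(o["eef_rot"]);p=np.array(o["tcp_pos"])
    t=R.from_rotvec([0,0,yaw])*R.from_rotvec([np.pi,0,0])
    print("t",o["t"],"tcp",p.round(4),"shift",r.inv().apply(np.array([x,y,z])-p).round(4),"turn",(r.inv()*t).as_rotvec().round(4))
E
python3 - <<'E'
from h import *
import pickle
d=pickle.load(open("im0.pkl","rb"));im=d["top"]
c=np.array([(188,27),(160,108),(35,435),(60,355),(408,97),(380,182),(288,430),(262,512)])/5+[65,80]-.4
w=np.array([pt(im,*q,.075) for q in c]);print(w.round(4),w.mean(0))
hsv=cv2.cvtColor(im["pixels"],cv2.COLOR_BGR2HSV)
m=cv2.inRange(hsv,(8,105,60),(30,255,255));ys=np.arange(112,194)
mid=[(390+np.nonzero(m[y,390:440])[0]).mean() for y in ys];a,b=np.polyfit(ys,mid,1)
P=pt(im,a*112+b,112,.025);Q=pt(im,a*194+b,194,.025);print(a,P,Q,"yaw",np.arctan2(*(P-Q)[[1,0]]))
go(.5425,-.288,.196,np.arctan2(*(P-Q)[[1,0]]))
E
```

```text
[[0.6462 0.3382 0.075 ]
 [0.6139 0.3472 0.075 ]
 [0.485  0.3877 0.075 ]
 [0.5162 0.38   0.075 ]
 [0.6218 0.2523 0.075 ]
 [0.588  0.2614 0.075 ]
 [0.4902 0.2918 0.075 ]
 [0.4583 0.3001 0.075 ]] [0.55245208 0.31983872 0.075     ]
-0.008185990456878733 [ 0.62952142 -0.28737715  0.025     ] [ 0.45849552 -0.28806972  0.025     ] yaw 0.0040495058594998586
t 0.1 tcp [ 0.1459 -0.5039  0.1954] shift [ 0.441  -0.0971 -0.0005] turn [-1.300e-03  2.000e-04  2.777e-01]
```

>>> apply_moves(
  deltas=[-1, 0.055, -0.012, 0, 0, 0, 0.035, -1, 0.11, -0.024, 0, 0, 0, 0.07, -1, 0.165, -0.036, 0, 0, 0, 0.105, -1, 0.22, -0.048, 0, 0, 0, 0.14, -1, 0.275, -0.06, 0, 0, 0, 0.175, -1, 0.33, -0.073, 0, 0, 0, 0.21, -1, 0.385, -0.085, 0, 0, 0, 0.245, -1, 0.441, -0.097, 0, 0, 0, 0.278, -1, 0.441, -0.097, 0, 0, 0, 0.278, -1, 0.441, -0.097, 0, 0, 0, 0.278, -1, 0.441, -0.097, 0, 0, 0, 0.278],
  grip_force=40,
)

```text
t: 1.48
tcp_pos: [0.5417, -0.289, 0.1959]
eef_rot: [-3.141, -0.004, 0.001]
ft_force: [0.1, 0.5, 0.1]
width: 0.0856
grip_force: 0.0
```

Run:
```python
from h import *
im=get_image("wrist");p=im["pixels"].copy()
for e in(-.1,0,.1):
    u=proj(im,(.5425+e,-.288,.05));cv2.circle(p,tuple(int(v) for v in u),4,(255,0,0),2)
cv2.imwrite("pics/w1.png",p)
hsv=cv2.cvtColor(im["pixels"],cv2.COLOR_BGR2HSV);m=cv2.inRange(hsv,(8,105,60),(30,255,255))
for k in cv2.findContours(m,0,2)[0]:
    if cv2.contourArea(k)>2000:
        r=cv2.minAreaRect(k);print(r);print([pt(im,*q,.025).round(4) for q in cv2.boxPoints(r)])
go(.5425,-.288,.005,.004);print(np.array(im["T"])[:3,3])
```

```text
((107.08893585205078, 196.83724975585938), (190.64248657226562, 27.45808219909668), 79.99201965332031)
[array([ 0.6131, -0.0961,  0.025 ]), array([ 0.6175, -0.1224,  0.025 ]), array([ 0.4191, -0.1306,  0.025 ]), array([ 0.4131, -0.0999,  0.025 ])]
((279.0, 173.5), (209.0, 52.0), 90.0)
[array([ 0.6455, -0.2635,  0.025 ]), array([ 0.6456, -0.3114,  0.025 ]), array([ 0.4322, -0.3162,  0.025 ]), array([ 0.432 , -0.2592,  0.025 ])]
t 1.525 tcp [ 0.5416 -0.2892  0.1961] shift [ 0.0009 -0.0012  0.1911] turn [ 0.      0.0001 -0.0016]
[ 0.61514445 -0.28840193  0.37462525]
```

View pics/w1.png

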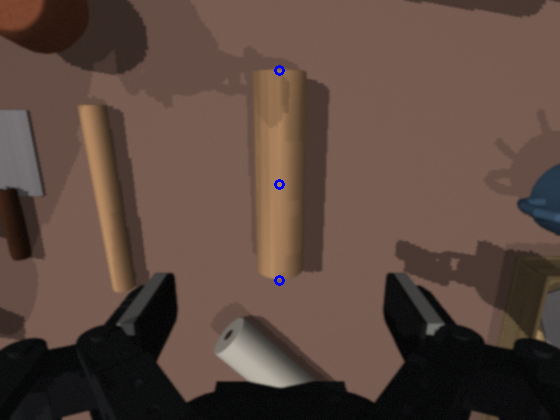

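The wrist view shows the roller at columns 255–307 and rows 70–277. My predicted axis points lie on it, with x about 2 mm farther out. The jaws straddle it. I'll descend and grip.

>>> apply_moves(
  deltas=[-1, 0.003, -0.001, 0.04, 0, 0, 0, -1, 0.003, -0.001, 0.08, 0, 0, 0, -1, 0.003, -0.001, 0.12, 0, 0, 0, -1, 0.003, -0.001, 0.16, 0, 0, 0, -1, 0.003, -0.001, 0.18, 0, 0, 0, -1, 0.003, -0.001, 0.191, 0, 0, 0, -1, 0.003, -0.001, 0.191, 0, 0, 0, -1, 0.003, -0.001, 0.191, 0, 0, 0, 1, 0.003, -0.001, 0.191, 0, 0, 0, 1, 0.003, -0.001, 0.191, 0, 0, 0, 1, 0.003, -0.001, 0.191, 0, 0, 0, 1, 0.003, -0.001, 0.191, 0, 0, 0, 1, 0.003, -0.001, 0.191, 0, 0, 0, 1, 0.003, -0.001, 0.191, 0, 0, 0, 1, 0.003, -0.001, 0.191, 0, 0, 0, 1, 0.003, -0.001, 0.191, 0, 0, 0],
  grip_force=50,
)

```text
t: 3.52
tcp_pos: [0.5461, -0.288, 0.0067]
eef_rot: [3.14, 0.006, 0.003]
ft_force: [-3.1, -0.3, 14.7]
width: 0.0295
grip_force: 37.5
```

The width reads 29.5 mm where about 50 was expected, so I'll look before lifting.

Run:
```python
from h import *
im=get_image("scene");w=get_image("wrist");print({k:np.round(v,4) for k,v in get_obs().items() if k in("width","grip_force","tcp_pos","ft_force")})
a=cv2.resize(im["pixels"][200:400,90:290],(400,400),interpolation=3);b=cv2.resize(w["pixels"],(400,300))
o=np.zeros((400,800,3),np.uint8);o[:,:400]=a;o[:300,400:]=b;cv2.imwrite("pics/g1.png",o)
```

```text
{'tcp_pos': array([ 0.5461, -0.288 ,  0.0067]), 'ft_force': array([-3.7472, -0.2331, 14.6693]), 'grip_force': np.float64(37.5029), 'width': np.float64(0.0301)}
```

View pics/g1.png

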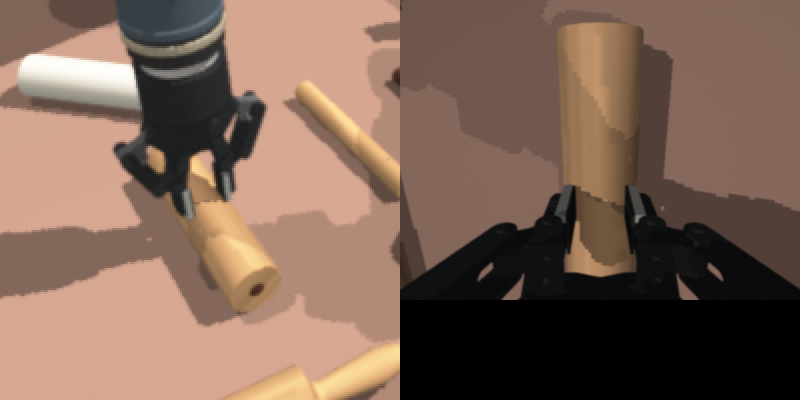

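Run:
```python
from h import *
im=get_image("scene");f=lambda p:((proj(im,p)-[90,200])*2).round(0)
for z in(.0067,.015,.025,.035,.045,.055):print(z,f((.546,-.303,z)),f((.546,-.273,z)))
print("axis end z.025,.05,.0",f((.645,-.288,.025)),f((.645,-.288,.05)),f((.645,-.288,0)))
w=get_image("wrist");g=lambda p:(proj(w,p)*400/560).round(0)+[400,0]
for z in(.0067,.025,.045):print(z,g((.546,-.303,z)),g((.546,-.273,z)))
print(g((.645,-.288,.05)),g((.645,-.263,.025)),g((.645,-.313,.025)))
```

```text
0.0067 [194. 237.] [223. 223.]
0.015 [193. 231.] [222. 217.]
0.025 [191. 224.] [221. 210.]
0.035 [190. 217.] [220. 203.]
0.045 [188. 209.] [218. 195.]
0.055 [187. 202.] [217. 188.]
axis end z.025,.05,.0 [254. 289.] [251. 270.] [256. 308.]
0.0067 [620. 175.] [581. 175.]
0.025 [622. 185.] [579. 185.]
0.045 [625. 199.] [577. 199.]
[602.  19.] [558.  28.] [645.  28.]
```

By ray-casting, the pad tips sit at about z = 0.035, which is only the upper flank of the roller. The 30 mm chord fits that. I'll open and see where the tips really stand.

>>> apply_moves(
  deltas=[-1, 0, 0, 0, 0, 0, 0, -1, 0, 0, 0, 0, 0, 0, -1, 0, 0, 0, 0, 0, 0, -1, 0, 0, 0, 0, 0, 0, -1, 0, 0, 0, 0, 0, 0],
)

```text
t: 4.35
tcp_pos: [0.5455, -0.2874, 0.0047]
eef_rot: [-3.141, -0.006, 0.0]
ft_force: [0.4, -0.4, 0.8]
width: 0.085
grip_force: 0.0
```

Run:
```python
from h import *
im=get_image("scene");w=get_image("wrist");o=get_obs();print(o["tcp_pos"],o["ft_force"],o["width"])
p=cv2.resize(im["pixels"][230:350,130:250],(480,480),interpolation=3)
for y in(-.331,-.245):
  for z in(0,.02,.04):
    u=(proj(im,(.546,y,z))-[130,230])*4;cv2.circle(p,(int(u[0]),int(u[1])),3,(255,0,0),-1)
b=cv2.resize(w["pixels"],(320,240));q=np.zeros((480,800,3),np.uint8);q[:,:480]=p;q[:240,480:]=b;cv2.imwrite("pics/g2.png",q)
```

```text
[ 0.54556541 -0.28739433  0.00476861] [-0.81733021  0.22691313  0.65980758] 0.08558639377827158
```

View pics/g2.png

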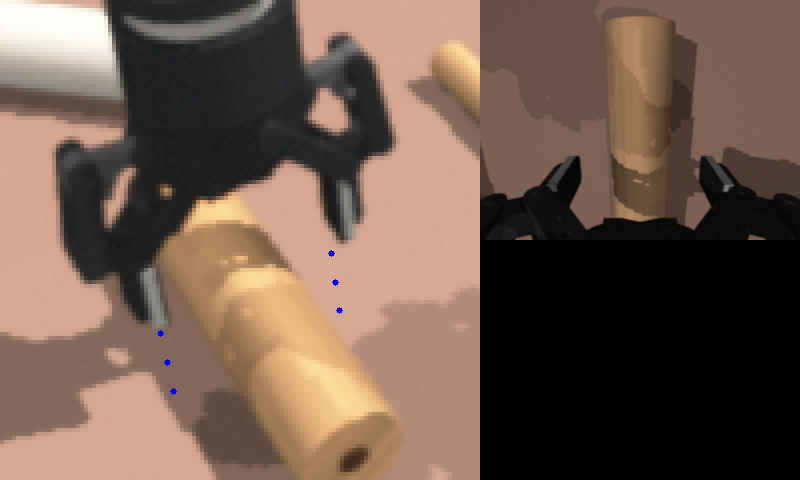

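When open, the tips stand at about z = 0.045, which is roughly 27 mm higher than the stated tool frame implies. I'll lower by about 24 mm while watching the force, then close again.

>>> apply_moves(
  deltas=[-1, 0, 0, 0.006, 0, 0, 0, -1, 0, 0, 0.012, 0, 0, 0, -1, 0, 0, 0.018, 0, 0, 0, -1, 0, 0, 0.023, 0, 0, 0, -1, 0, 0, 0.023, 0, 0, 0, -1, 0, 0, 0.023, 0, 0, 0],
)

```text
t: 5.2
tcp_pos: [0.5457, -0.2874, -0.018]
eef_rot: [-3.142, -0.006, -0.0]
ft_force: [0.3, 0.1, 0.1]
width: 0.0853
grip_force: 0.0
```

No contact, so I'll close.

>>> apply_moves(
  deltas=[1, 0, 0, 0, 0, 0, 0, 1, 0, 0, 0, 0, 0, 0, 1, 0, 0, 0, 0, 0, 0, 1, 0, 0, 0, 0, 0, 0, 1, 0, 0, 0, 0, 0, 0, 1, 0, 0, 0, 0, 0, 0],
)

```text
t: 5.95
tcp_pos: [0.5458, -0.2875, -0.0175]
eef_rot: [3.141, 0.006, 0.001]
ft_force: [-1.4, 0.1, 5.4]
width: 0.0485
grip_force: 51.5
```

The width is 48.5 mm with a slight upward wedge force, so the pads are about 6 mm above the axis. I'll regrip 6 mm lower.

>>> apply_moves(
  deltas=[-1, 0, 0, 0, 0, 0, 0, -1, 0, 0, 0, 0, 0, 0, -1, 0, 0, 0, 0, 0, 0, -1, 0, 0, 0.006, 0, 0, 0, -1, 0, 0, 0.006, 0, 0, 0, 1, 0, 0, 0.006, 0, 0, 0, 1, 0, 0, 0.006, 0, 0, 0, 1, 0, 0, 0.006, 0, 0, 0, 1, 0, 0, 0.006, 0, 0, 0, 1, 0, 0, 0.006, 0, 0, 0, 1, 0, 0, 0.006, 0, 0, 0],
  grip_force=60,
)

```text
t: 7.32
tcp_pos: [0.5458, -0.2876, -0.0236]
eef_rot: [3.141, 0.006, 0.001]
ft_force: [-1.4, 1.0, 5.3]
width: 0.0483
grip_force: 61.9
```

>>> apply_moves(
  deltas=[1, 0, 0, -0.03, 0, 0, 0, 1, 0, 0, -0.07, 0, 0, 0, 1, 0, 0, -0.12, 0, 0, 0, 1, 0, 0, -0.17, 0, 0, 0, 1, 0, 0, -0.19, 0, 0, 0, 1, 0, 0, -0.19, 0, 0, 0, 1, 0, 0, -0.19, 0, 0, 0],
)

```text
t: 8.2
tcp_pos: [0.5449, -0.2871, 0.1642]
eef_rot: [-3.14, -0.006, 0.003]
ft_force: [-0.1, 0.4, -2.9]
width: 0.048
grip_force: 62.9
```

Run:
```python
from h import *
go(.553,.321,.166,-.295)
im=get_image("scene");w=get_image("wrist")
q=np.zeros((420,800,3),np.uint8);q[:,:400]=im["pixels"][:,60:460];q[:300,400:]=cv2.resize(w["pixels"],(400,300));cv2.imwrite("pics/g3.png",q)
hsv=cv2.cvtColor(w["pixels"],cv2.COLOR_BGR2HSV);m=cv2.inRange(hsv,(8,105,60),(30,255,255))
for k in cv2.findContours(m,0,2)[0]:
    if cv2.contourArea(k)>3000: print(cv2.minAreaRect(k),cv2.boundingRect(k))
T=get_obs()["tcp_pos"];print("pred",proj(w,T+[.1,0,.048+.025]),proj(w,T+[.1,.025,.048]),proj(w,T+[.1,-.025,.048]))
```

```text
t 8.2 tcp [ 0.5449 -0.2871  0.1642] shift [ 0.0104 -0.608  -0.0011] turn [-0.0009  0.0022  0.2988]
((94.93651580810547, 207.06988525390625), (206.6367950439453, 30.291122436523438), 79.11447143554688) (61, 108, 65, 202)
((279.5, 196.5), (381.0, 151.0), 90.0) (204, 6, 152, 382)
pred [282.70017979  -0.93250549] [206.75879911  19.98129308] [357.74290863  20.48617008]
```

View pics/g3.png

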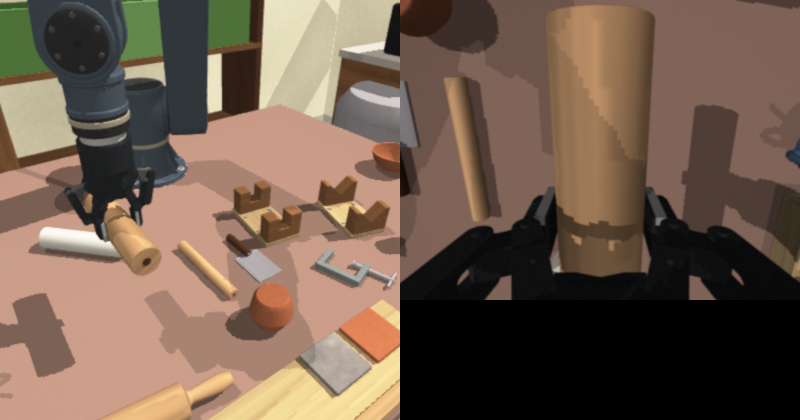

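The roller is held level and weighs about 0.3 kg. Its centre is about 48 mm above the TCP reading. I'll carry it to above the cradle.

>>> apply_moves(
  deltas=[1, 0, -0.02, -0.001, 0, 0, 0.01, 1, 0.001, -0.065, -0.001, 0, 0, 0.03, 1, 0.002, -0.11, -0.001, 0, 0, 0.055, 1, 0.003, -0.155, -0.001, 0, 0, 0.08, 1, 0.004, -0.2, -0.001, 0, 0, 0.1, 1, 0.005, -0.245, -0.001, 0, 0, 0.12, 1, 0.005, -0.29, -0.001, 0, 0, 0.145, 1, 0.006, -0.335, -0.001, 0, 0, 0.165, 1, 0.007, -0.38, -0.001, 0, 0, 0.19, 1, 0.007, -0.425, -0.001, 0, 0, 0.21, 1, 0.008, -0.47, -0.001, 0, 0, 0.235, 1, 0.009, -0.515, -0.001, 0, 0, 0.255, 1, 0.009, -0.555, -0.001, 0, 0, 0.275, 1, 0.01, -0.588, -0.001, 0, 0, 0.29, 1, 0.01, -0.608, -0.001, 0, 0, 0.299, 1, 0.01, -0.608, -0.001, 0, 0, 0.299, 1, 0.01, -0.608, -0.001, 0, 0, 0.299, 1, 0.01, -0.608, -0.001, 0, 0, 0.299],
)

```text
t: 10.55
tcp_pos: [0.4909, -0.0828, 0.1674]
eef_rot: [-3.072, 0.313, -0.005]
ft_force: [0.1, -0.6, -3.2]
width: 0.0483
grip_force: 63.0
```

Run:
```python
from h import *
im=get_image("scene");w=get_image("top");t=np.array(get_obs()["tcp_pos"]);go(.553,.321,.06,-.295)
ax=np.array([np.cos(-.295),np.sin(-.295),0])
for n,i in(("scene",im),("top",w)):
  for s in(-.1,.1):
    print(n,s,"held",proj(i,t+[0,0,.048]+s*ax).round(0))
a=im["pixels"].copy()
for s in(-.1,.1):
  for c,z,col in((t,.048,(255,0,0)),(np.array([.553,.321,0]),.075,(0,255,0))):
    u=proj(im,c+[0,0,z]+s*ax);cv2.circle(a,(int(u[0]),int(u[1])),2,col,-1)
a=cv2.resize(a[80:280,330:490],(480,600),interpolation=3)
cv2.imwrite("pics/p1.png",a)
```

```text
t 10.65 tcp [ 0.4908 -0.0827  0.1675] shift [-0.0201 -0.4017  0.1292] turn [-0.0533  0.005   0.0921]
scene -0.1 held [253. 158.]
scene 0.1 held [281. 205.]
top -0.1 held [306. 218.]
top 0.1 held [344. 104.]
```

View pics/p1.png

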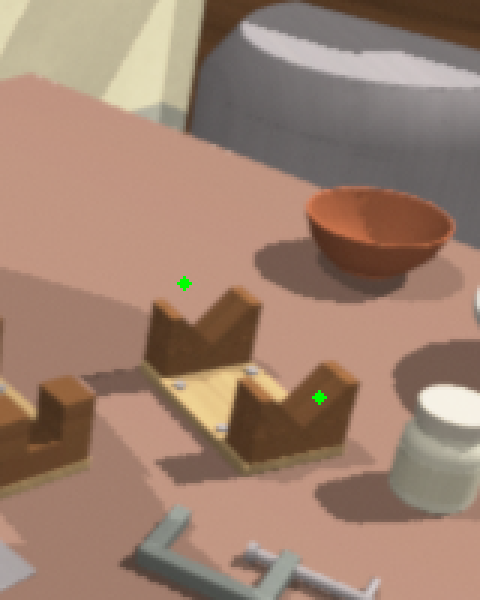

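The carry stopped short at y = -0.083. I'll check the joints.

Run:
```python
from h import *
o=get_obs();print({k:np.round(v,3) for k,v in o.items()});go(.553,.321,.166,-.295)
```

```text
{'t': np.float64(10.65), 'qpos': array([-0.204,  0.205, -0.132,  1.236,  0.053,  3.141]), 'dq': array([ 0.002,  0.008,  0.01 , -0.001,  0.001,  0.001]), 'effort': array([ -0.14 , -52.039,  34.707,   0.072,   0.228,   0.   ]), 'tcp_pos': array([ 0.491, -0.083,  0.167]), 'eef_rot': array([-3.072,  0.313, -0.004]), 'ft_force': array([ 0.563, -0.228, -3.094]), 'torque': array([-0.06 ,  0.074,  0.036]), 'grip_force': np.float64(62.963), 'width': np.float64(0.048)}
t 10.65 tcp [ 0.4908 -0.0827  0.1675] shift [-0.0204 -0.4073  0.0233] turn [-0.0533  0.005   0.0921]
```

The wrist joint has hit its limit at 3.14. Yaw equals q1 - q6 + π, so I need the equivalent half-turned yaw at the cradle. The roller is symmetric, so that's fine. I'll turn back about 1.5 rad first.

>>> apply_moves(
  deltas=[1, 0, 0, 0, 0, 0, -0.15, 1, 0, 0, 0, 0, 0, -0.3, 1, 0, 0, 0, 0, 0, -0.45, 1, 0, 0, 0, 0, 0, -0.6, 1, 0, 0, 0, 0, 0, -0.75, 1, 0, 0, 0, 0, 0, -0.9, 1, 0, 0, 0, 0, 0, -1.05, 1, 0, 0, 0, 0, 0, -1.2, 1, 0, 0, 0, 0, 0, -1.35, 1, 0, 0, 0, 0, 0, -1.5, 1, 0, 0, 0, 0, 0, -1.5],
)

```text
t: 12.02
tcp_pos: [0.4913, -0.0828, 0.1673]
eef_rot: [-2.474, -1.874, -0.06]
ft_force: [-0.5, -0.6, -3.6]
width: 0.0481
grip_force: 62.9
```

Run:
```python
from h import *
o=get_obs();print(o["qpos"].round(3));go(.553,.321,.166,-.295+np.pi)
```

```text
[-0.204  0.206 -0.132  1.236  0.054  1.642]
t 12.025 tcp [ 0.4913 -0.0828  0.1673] shift [ 0.4047 -0.0501  0.0232] turn [ 0.0362 -0.047  -1.55  ]
```

>>> apply_moves(
  deltas=[1, 0.037, -0.005, 0.002, 0.003, -0.004, -0.14, 1, 0.074, -0.009, 0.004, 0.007, -0.009, -0.28, 1, 0.11, -0.014, 0.006, 0.01, -0.013, -0.42, 1, 0.147, -0.018, 0.008, 0.013, -0.017, -0.56, 1, 0.184, -0.023, 0.01, 0.016, -0.021, -0.7, 1, 0.22, -0.027, 0.013, 0.02, -0.026, -0.85, 1, 0.258, -0.032, 0.015, 0.023, -0.03, -0.99, 1, 0.294, -0.036, 0.017, 0.026, -0.034, -1.13, 1, 0.33, -0.041, 0.019, 0.03, -0.038, -1.27, 1, 0.368, -0.045, 0.021, 0.033, -0.043, -1.41, 1, 0.395, -0.049, 0.023, 0.036, -0.046, -1.51, 1, 0.405, -0.05, 0.023, 0.036, -0.047, -1.55, 1, 0.405, -0.05, 0.023, 0.036, -0.047, -1.55, 1, 0.405, -0.05, 0.023, 0.036, -0.047, -1.55],
)

```text
t: 13.78
tcp_pos: [0.5526, 0.3201, 0.1663]
eef_rot: [0.465, 3.107, -0.001]
ft_force: [-0.1, 0.1, -2.3]
width: 0.0477
grip_force: 63.0
```

Run:
```python
from h import *
im=get_image("scene");w=get_image("top");o=get_obs();t=np.array(o["tcp_pos"]);print(o["qpos"].round(3));go(.553,.321,.06,-.295+np.pi)
ax=np.array([np.cos(-.295),np.sin(-.295),0])
outs=[]
for i,(x0,y0) in((im,(340,60)),(w,(40,50))):
  a=i["pixels"].copy();a=cv2.resize(a[y0:y0+180,x0:x0+130],None,fx=3,fy=3,interpolation=3)
  for s in(-.1,.1):
   for c,z,col in((t,.046,(255,0,0)),(np.array([.553,.321,0]),.075,(0,255,0))):
    u=(proj(i,c+[0,0,z]+s*ax)-[x0,y0])*3;cv2.circle(a,(int(u[0]),int(u[1])),3,col,-1)
  outs.append(a)
cv2.imwrite("pics/p2.png",np.hstack(outs))
```

```text
[ 0.525  0.446  0.221  1.345 -0.     0.822]
t 13.875 tcp [0.5528 0.3201 0.1665] shift [1.000e-04 9.000e-04 1.065e-01] turn [ 0.0001  0.0004 -0.0016]
```

View pics/p2.png

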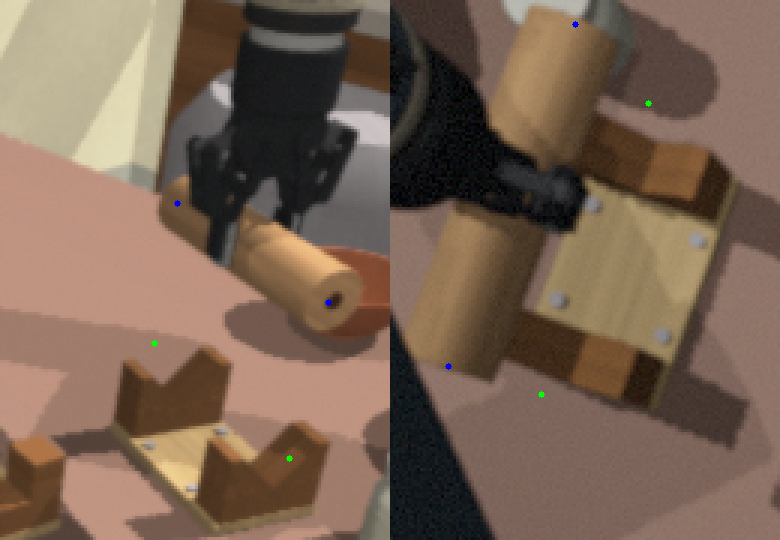

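The held roller matches the predicted ends (blue), aligned above the seat. The green dots mark the seat ends and lie on the notch line. The TCP should read about 0.026 when seated, so I'll descend most of the way.

>>> apply_moves(
  deltas=[1, 0, 0.001, 0.02, 0, 0, 0, 1, 0, 0.001, 0.045, 0, 0, 0, 1, 0, 0.001, 0.07, 0, 0, 0, 1, 0, 0.001, 0.095, 0, 0, 0, 1, 0, 0.001, 0.115, 0, 0, 0, 1, 0, 0.001, 0.125, 0, 0, 0, 1, 0, 0.001, 0.128, 0, 0, 0, 1, 0, 0.001, 0.13, 0, 0, 0, 1, 0, 0.001, 0.132, 0, 0, 0, 1, 0, 0.001, 0.132, 0, 0, 0, 1, 0, 0.001, 0.132, 0, 0, 0],
)

```text
t: 15.25
tcp_pos: [0.5531, 0.3222, 0.0345]
eef_rot: [0.46, 3.107, 0.0]
ft_force: [0.7, -0.1, -2.3]
width: 0.0482
grip_force: 63.0
```

No contact yet. I'll lower in small steps until it's seated.

>>> apply_moves(
  deltas=[1, 0, 0, 0.002, 0, 0, 0, 1, 0, 0, 0.004, 0, 0, 0, 1, 0, 0, 0.006, 0, 0, 0, 1, 0, 0, 0.008, 0, 0, 0, 1, 0, 0, 0.008, 0, 0, 0],
)

```text
t: 15.88
tcp_pos: [0.553, 0.322, 0.0277]
eef_rot: [0.461, 3.107, 0.001]
ft_force: [-5.1, -2.2, 11.2]
width: 0.0481
grip_force: 64.3
```

It made contact at the expected height, with about 14 N of support. I'll press 1 mm more, release, and retreat straight up.

>>> apply_moves(
  deltas=[1, 0, 0, 0.001, 0, 0, 0, 1, 0, 0, 0.001, 0, 0, 0, -1, 0, 0, 0.001, 0, 0, 0, -1, 0, 0, 0.001, 0, 0, 0, -1, 0, 0, 0.001, 0, 0, 0, -1, 0, 0, 0.001, 0, 0, 0, -1, 0, 0, 0.001, 0, 0, 0, -1, 0, 0, -0.02, 0, 0, 0, -1, 0, 0, -0.05, 0, 0, 0, -1, 0, 0, -0.09, 0, 0, 0, -1, 0, 0, -0.14, 0, 0, 0, -1, 0, 0, -0.18, 0, 0, 0, -1, 0, 0, -0.18, 0, 0, 0],
)

```text
t: 17.5
tcp_pos: [0.5545, 0.323, 0.2099]
eef_rot: [0.46, 3.103, 0.006]
ft_force: [-0.3, -0.2, -0.2]
width: 0.0855
grip_force: 0.0
```

Run:
```python
from h import *
im=get_image("scene");w=get_image("top");o=get_obs();print(o["t"],o["width"],o["tcp_pos"],o["ft_force"])
ax=np.array([np.cos(-.295),np.sin(-.295),0]);c=np.array([.553,.321,.075])
outs=[]
for i,(x0,y0) in((im,(360,120)),(w,(50,60))):
  a=cv2.resize(i["pixels"][y0:y0+140,x0:x0+130],None,fx=3,fy=3,interpolation=3)
  for s in(-.1,.1):
    u=(proj(i,c+s*ax)-[x0,y0])*3;cv2.circle(a,(int(u[0]),int(u[1])),3,(0,255,0),-1)
  outs.append(a)
cv2.imwrite("pics/p3.png",np.hstack(outs))
```

```text
17.6 0.08527206182017429 [0.55298057 0.32210615 0.20609624] [-0.92583378  0.23908197 -0.69684921]
```

View pics/p3.png

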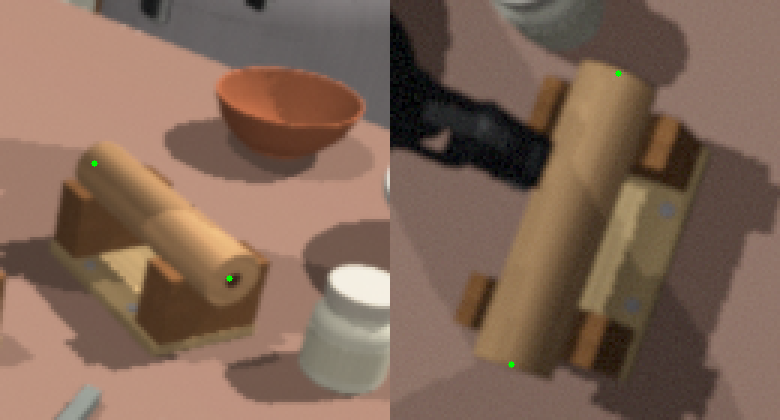

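The roller lies in both V notches and its ends match the predicted seat points: scene (229,278) on the end bore, top (619,73) and (511,364). The robot is clear, so I'll hand it in.

```bash
python3 -c "
from cell import finish_job;print(finish_job())"
```

```text
the job is handed in; nothing more can be done
None
```

The thick roller rests in both V notches of the cradle, centred and level in the last views; I released it only once seated, didn't touch the dowel, and handed in at 17.6 s with no verdict returned, but I viewed 11 pictures, one over the limit of 10.

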